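Close up the vial warmer and start it

ROBOT

A 6-joint arm with a two-finger parallel gripper is mounted at the origin on the work surface. World frame = base frame: x ahead of the robot, y to its left, z up, the work surface at z = 0. Lengths are in mm, angles in rad, forces in N, time in s.
With the tool pointing down it reaches from about 425 to 950 mm from the base axis. Payload 3.5 kg.
Tool frame: the origin (TCP) lies midway between the tips of the shut fingers; the grasp point (between the pads) lies 19 mm behind it (bot.grip_point_offset is the distance from the TCP to the grasp point, in mm); z points along the fingers, y is the direction in which the jaws open and shut (so a half turn about z gives the same grasp; the last joint's range is limited). The gripper opens to 85 mm and grips with 20 to 120 N. Pads are 22 mm wide; open, the fingers measure 114 mm over their backs; the gripper's body (76 mm by 85 mm) begins 54 mm behind the grasp point. The pads swing forward as they close: fully open they stand 13 mm farther back than shut.
Start: joints at [-1.331, 0.286, 1.577, -0, 1.279, -0.15], TCP at [256.524, -624.341, 208.625] pointing down, gripper open.
Joint ranges: [-2.77, 2.77], [-0.9, 2.22], [0.21, 2.48], [-1.53, 4.67], [0.24, 2.81], [-2.84, 2.84]. Speed limits (rad/s): [2.79, 2.79, 3.14, 3.14, 3.14, 3.14].

INTERFACE

Orientations are given as a 3x3 rotation matrix whose columns are the frame's x, y, z axes.
In Python, from bench import bot gives the robot as it stands.
- The arm moves only by the tool carry_out, never from a script. Its argument "motion" is text: rows parted by semicolons, each of 6 numbers parted by spaces: the shift along the tool's x, y, z in mm, then the turn, a rotation vector about the tool's x, y, z in rad. A call has 1 to 12 rows; each row is the pose to reach, as a shift and turn from the pose commanded when the call began, along the tool's axes at that moment; what a row does not reach only later rows make up. A row lasts 1/10 s, in which the tool goes at most 50 mm and 8.59 degrees, less where a joint would pass 70% of its speed; a pose out of reach is approached as far as the arm can. A call with a gripper value outside its range is refused whole. "hand" is the gripper's target within -1 to 1 (fully open at 1, half-way at 0, shut at -1), set as the call begins (left out, the last holds). The fingers move at their own pace and stop on an object; "force" is the grip in N (left out, the last holds). Time passes only in rows, so rows that repeat a pose let the fingers close. It gives the time, the measured TCP pose, the force and the opening at its end, in the units of the state.
- bot.observe(): the state, without advancing time (a new reading comes with each control period).
- bot.snapshot(name): name is "side" or "top"; returns (picture, depth): 384x512x3 uint8, red, green, blue; 384x512 float32, mm along the optical axis (not along the pixel's ray), 0 where there is no reading.
- bot.camera_info(name): a dict with "fov_y" (degrees; the focal length in pixels is half the picture's height over the tangent of half this angle, whatever the lens; pixels are square), "cx", "cy" (the principal point, pixels), "k1" (the pictures are not rectified: a ray, as slopes to the right and down, at radius r is drawn at 1 + k1 r^2 times it, then the intrinsics apply), "eye" and "orientation" of the camera in the world. Camera axes: x right, y down, z forward; pixel columns grow to the right and rows downward; lengths in mm; the calibration is good to about 2 mm. A picture is of the moment at which its call begins. camera_info takes no time and is no camera call.
- bot.finish_job(): hands the job in, once; it reports no verdict.
Trained networks look in the newest picture that a camera, given by its name, has taken for a name from the list of things; names that differ only in an ending like _2 or _b are one class to them, and where a whole thing is asked for, a point or a joint stands for the part that bears it (a point fixed in the world has none). Each returns a list of dicts, best first, with "conf" (0 to 1); they miss things now and then, are a little off and sometimes report something else, mostly with a low value. They report only what shows in the picture. A call takes as long as a camera call.
- bot.recognise(target, camera): "rect" ([left, top, right, bottom] in pixels, round what is visible of it).
- bot.trace(target, camera): "region" (384x512 bool, what is visible of it) and "rect" ([left, top, right, bottom] in pixels, round what is visible of it).
- bot.pinpoint(target, camera): "point" ([column, row] in pixels: a listed point, or the origin of a listed thing).
The state is a dict: "clock": time; "qpos": joint angles; "joint_vel": joint speeds; "joint_torque": joint torques, N m; "tcp_pos": TCP position; "eef_rot": TCP orientation; "contact_force": force on the tool from outside, world axes, zero at the start; "ft_torque": the same for the moment, N m; "finger_gap": finger opening in mm.
Only numpy, scipy, OpenCV 4.12 (cv2) and the standard library are available. Lean on these libraries where they do the work, as an engineer would, in place of code of your own. Each camera call takes 0.05 s, during which the arm holds its last target.

TASK

Close up the vial warmer and start it, only pushing with the fingertips: first push its drawer fully home, gently enough that the vials in it stay standing, then push the hinged cover down until it is fully shut, and last press the large start key down fully, once everything is shut, and let it go. Do not press the small key, do not pick anything up, and leave the other things on the bench where they are.

Things in the scene. Friction and masses are not known exactly. Their poses are not given: they have to be found in the camera images.
- warmer: the vial warmer, a white bench-top box fixed to the bench: 180 mm deep (its x), 300 mm wide (its y), 110 mm tall (its z). Origin: centre of its underside, on the bench. Its x points from its front into it, so its front looks to -x; the drawer is in the front, the heated well block, the hinged cover and the two keys are on its top. A 15 mm rim stands on its top around the well block; the shut cover lies on that rim
- drawer (a joint): how far the drawer is pulled out, in m: 0 is fully home, starts about 0.05 to 0.08. It slides straight along the warmer's x, with about 1.5 N of friction, and stays where it is left. Three vials stand loose in it
- drawer_front (a point): centre of the outer face of the drawer's front panel (moves with the drawer). The panel is a plain upright white board 205 mm wide and 80 mm high, 15 mm thick, its lower edge 12 mm and its top edge 92 mm above the bench; it lies against the warmer's front when home, so its outer face then stands 15 mm out from the warmer's front
- cover (a joint): opening angle of the cover in rad: 0 is shut (flat on the rim), starts about 1.25 to 1.75 (standing on edge; 1.57 is upright). A flat grey plate with a white inset on its outer face and no handle, 160 mm along the warmer's x, 145 mm from hinge to free edge, 12 mm thick. Its stiff hinge (about 0.22 N m) holds it wherever it is left, so it must be pushed the whole way down
- cover_hinge (a point): middle of the cover's hinge axis (fixed on the warmer, at x = 5, y = 85, z = 125 mm in the warmer's frame). The axis runs along the warmer's x at the left of the well block (the warmer's +y side); the shut cover reaches from it 145 mm to the warmer's -y, its outer face 12 mm above the axis. Upright, its outer face looks to the warmer's +y
- cover_edge (a point): middle of the free edge of the cover, on its outer face (moves with the cover)
- start_top (a point): centre of the top of the start key: the larger round push key, 32 mm across, grey in a black collar, on the top of the warmer near its front right corner (warmer's -x, -y). Pressed straight down
- start (a joint): how far the start key is pressed, in m: 0 is up, 0.006 is fully down, which takes about 4 N; it springs back
- small (a joint): how far the small round key (14 mm across, 70 mm behind the start key, towards the warmer's +x) is pressed, in m; not to be pressed; it takes about 4 N
- vial0_mid (a point): centre (half-way up) of a capped brown glass vial, 24 mm across and 45 tall, standing loose in the drawer on its floor (17 mm above the bench); its z points up
- vial1_mid (a point): centre (half-way up) of a capped brown glass vial, 24 mm across and 45 tall, standing loose in the drawer on its floor (17 mm above the bench); its z points up
- vial2_mid (a point): centre (half-way up) of a capped brown glass vial, 24 mm across and 45 tall, standing loose in the drawer on its floor (17 mm above the bench); its z points up
- beaker: an empty clear glass beaker, 68 mm across, 85 tall, standing loose on the bench; origin at the centre of its underside. To be left alone
- wash: a white plastic bottle with a blue cap, 68 mm across, 170 tall, standing loose on the bench; origin at the centre of its underside. To be left alone
- flask: a clear conical flask, 76 mm across at the foot, 110 tall, standing loose on the bench; origin at the centre of its underside. To be left alone
- jar: a brown jar with a blue lid, 72 mm across, 90 tall, standing loose on the bench; origin at the centre of its underside. To be left alone
- rack: a white tube rack with blue-capped tubes, 100 x 210 mm, 104 tall, standing loose on the bench; origin at the centre of its underside. To be left alone
- cap: a loose blue screw cap lying flat, 38 mm across, 14 tall, standing loose on the bench; origin at the centre of its underside. To be left alone
- timer: a flat white bench timer, 65 x 75 mm, 20 tall, standing loose on the bench; origin at the centre of its underside. To be left alone

How it is judged:
By the outcome, as a careful person would: the job done as asked, in the order asked, and still so for the second after the job is handed in, with the robot touching nothing.
It also fails if it takes over 61 s, if anything falls off the work surface, if the arm or the gripper's body presses on something with over 40 N, if the wrist force passes 120 N, or if a joint passes its speed limit or range.

## Working session

There is one attempt and no reset: what is moved stays moved. The work goes in short steps, Python scripts to look and compute and a tool call to move; the robot and the scene stay as the last step left them, time stands still between calls to the robot, and variables do not carry over. Pictures are saved under pics/ and viewed, and the job is handed in when it is done.

Besides the shell and the picture viewer there is one more tool, called after "Emit:" as a command line: name --argument value ..., lists and objects as JSON in quotes. carry_out: Moves the arm, as the interface text tells. Its arguments: {"type":"object","properties":{"motion":{"type":"string"},"hand":{"type":"number"},"force":{"type":"number"}},"required":["motion"]}

```bash
ls; mkdir -p pics; cat > h.py <<'E'
import numpy as np, cv2
from bench import bot
def K(n):
    c=bot.camera_info(n); f=192/np.tan(np.radians(c['fov_y'])/2)
    return c,f
def unproj(n,u,v,d):
    c,f=K(n); x=(u-c['cx'])/f; y=(v-c['cy'])/f
    rd=np.hypot(x,y); r=rd
    for _ in range(30): r=rd/(1+c['k1']*r*r)
    s=r/rd if rd>0 else 1
    p=np.array([x*s*d,y*s*d,d]); return np.array(c['eye'])+np.array(c['orientation'])@p
def proj(n,P):
    c,f=K(n); p=np.array(c['orientation']).T@(np.array(P)-np.array(c['eye']))
    x,y=p[0]/p[2],p[1]/p[2]; k=1+c['k1']*(x*x+y*y)
    return np.array([x*k*f+c['cx'],y*k*f+c['cy']])
def cloud(n,depth):
    c,f=K(n); v,u=np.mgrid[0:384,0:512]
    x=(u-c['cx'])/f;y=(v-c['cy'])/f; rd=np.hypot(x,y)+1e-9; r=rd.copy()
    for _ in range(30): r=rd/(1+c['k1']*r*r)
    s=r/rd
    p=np.stack([x*s*depth,y*s*depth,depth],-1)
    return p@np.array(c['orientation']).T+np.array(c['eye'])
E
python3 - <<'E'
from h import *
for n in ['side','top']:
    im,d=bot.snapshot(n); cv2.imwrite(f'pics/{n}0.png',im[...,::-1]); np.save(f'{n}0.npy',d); print(n,bot.camera_info(n))
    for t in ['drawer_front','cover_hinge','cover_edge','start_top','warmer','vial0_mid']:
        r=bot.pinpoint(t,n)
        for q in r[:2]:
            u,v=q['point']; print(n,t,q['conf'],np.round(q['point'],1),unproj(n,u,v,d[int(np.clip(round(v),0,383)),int(np.clip(round(u),0,511))]).round(1))
print(bot.observe())
E
```

```text
pics
side {'fov_y': 44.23388455982022, 'cx': 250.68418324084485, 'cy': 196.13474021836043, 'k1': 0.037187816459974245, 'eye': array([  73.94118986, -655.56172283, 1083.5447573 ]), 'orientation': array([[ 0.79960353, -0.46610986,  0.37864995],
       [-0.60031371, -0.60355048,  0.52473829],
       [-0.01605133, -0.64689134, -0.76241324]])}
side drawer_front 0.83 [236.3 241. ] [461.5 -48.4  54.4]
side cover_hinge 0.55 [271.6 173.8] [638.3  26.1 135.5]
side cover_edge 0.65 [266.3 131.4] [8.273e+02 2.884e+02 1.000e-01]
side cover_edge 0.55 [355.7 280.2] [ 623.8 -324.8   60. ]
side start_top 0.51 [300.3 235.1] [ 567.8 -175.9  131.8]
side warmer 0.98 [289.4 225.9] [ 574.4 -127.6  112.9]
side vial0_mid 0.57 [265.3 249.7] [ 506.3 -115.7   52.3]
top {'fov_y': 52.88778222540613, 'cx': 250.3434276894029, 'cy': 191.39382857381815, 'k1': -0.06204690868555593, 'eye': array([ 519.96341165,   58.26263707, 1148.39333944]), 'orientation': array([[-0.01044957, -0.99929523,  0.03605353],
       [-0.9999349 ,  0.01027745, -0.00495606],
       [ 0.00458203, -0.03610297, -0.99933757]])}
top drawer_front 0.
[... 515 characters left out ...]
        1.27862535e+00, -1.50003024e-01]), 'joint_vel': array([-0.00039023,  0.00019144, -0.00091189, -0.000658  ,  0.00038637,
        0.00202781]), 'joint_torque': array([-8.43581529e-04, -4.05823231e+01, -2.92863482e+01, -1.69480772e-04,
        5.04570544e-04, -3.29767509e-06]), 'tcp_pos': array([ 256.54448264, -624.32345419,  208.64925613]), 'eef_rot': array([[ 9.24970924e-01,  3.80037880e-01, -1.98422843e-06],
       [ 3.80037880e-01, -9.24970924e-01, -3.35839635e-06],
       [-3.11167143e-06,  2.35233701e-06, -1.00000000e+00]]), 'contact_force': array([-0.69769937, -0.28827431, -0.49115741]), 'ft_torque': array([-0.05561797, -0.00757972,  0.01578941]), 'finger_gap': 85.65771184123504}
```

View pics/side0.png

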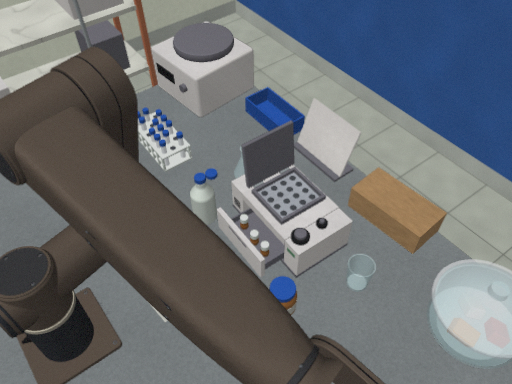

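View pics/top0.png

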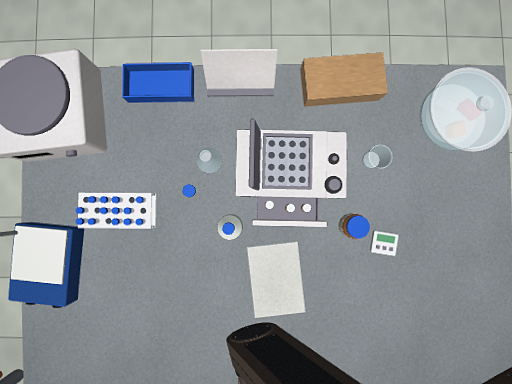

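```bash
python3 - <<'E'
from h import *
d=np.load('top0.npy'); P=cloud('top',d)
im=cv2.imread('pics/top0.png')
cv2.imwrite('pics/top0z.png',cv2.resize(im[110:250,190:410],None,fx=3.6,fy=3.6,interpolation=cv2.INTER_CUBIC))
for t in ['warmer']:
    r=bot.trace(t,'top')[0]; m=r['region']; print(r['conf'],r['rect'])
Z=P[...,2]
mm=m&(Z>100)&(Z<135)
Q=P[mm]; 
print(len(Q), np.percentile(Q[:,2],[5,25,50,75,95]))
top=m&(abs(Z-110)<8)
q=P[top]; print(len(q), q.min(0),q.max(0))
rect=cv2.minAreaRect(Q[:,:2].astype(np.float32)); print(rect)
# panel top edge
v,u=np.mgrid[0:384,0:512]
pm=(abs(Z-92)<7)&(u>245)&(u<335)&(v>212)&(v<232)
q=P[pm];print('panel',len(q),q.mean(0),cv2.minAreaRect(q[:,:2].astype(np.float32)))
# cover
cm=(Z>140)&(u>235)&(u<270)&(v>110)&(v<200)
q=P[cm];print('cover',len(q),q.min(0),q.max(0))
for z0 in range(140,290,15):
    s=q[abs(q[:,2]-z0)<8]
    if len(s): print(z0,len(s),s[:,1].min(),s[:,1].max(),s[:,0].min(),s[:,0].max())
sd=np.load('side0.npy'); S=cloud('side',sd)
# side view of vials, start
E
```

```text
0.68 [233.0, 121.7, 347.4, 230.2]
6601 [108.04455613 110.38010228 112.60278282 115.72419581 126.4794838 ]
5495 [ 539.63259987 -206.6639521   104.14854361] [724.52879271  91.77607816 117.98483239]
((632.59130859375, -57.08294677734375), (297.53692626953125, 180.7971954345703), 88.2802734375)
panel 422 [470.42867882 -52.03665048  91.97193706] ((470.33660888671875, -51.99151611328125), (202.95713806152344, 15.063758850097656), 88.07889556884766)
cover 719 [519.96341165  26.28437866 141.19438234] [ 719.05475822   58.26263707 1148.39333944]
140 20 26.284378655853654 30.432862481081955 577.9888328948542 714.1709029840805
155 33 29.637386037701624 33.68966634087498 561.8670671860907 692.9326671980954
170 46 29.55905801679068 36.38740677422163 561.302045914282 714.3799106398304
185 46 32.71400281401009 44.27684250322942 560.6443160976343 715.2100711904259
200 39 32.71400281401009 39.67917931671589 562.401769595788 715.2100711904259
215 51 35.571047177301104 42.380582673231274 561.4715607742273 718.9013118852265
230 52 38.46873709652786 49.71851950412815 560.9519420318189 718.8305198726542
245 41 38.58529777550379 47.398366391661476 560.7392802733802 715.5263497105044
260 204 41.302486590822845 56.83058708917761 561.8161128263695 719.05475821611
275 250 43.738628178565534 56.811655470544956 563.9351028889309 718.3749132811962
```

```bash
python3 - <<'E'
from h import *
d=np.load('top0.npy'); Z=cloud('top',d)
for t in ['start','small','jar','wash','flask','beaker','cap','timer','rack','vial0_mid','drawer']:
    for n in ['top']:
        for r in bot.trace(t,n)[:3]:
            if r['conf']<.3: continue
            q=Z[r['region']]; print(t,round(r['conf'],2),np.round(r['rect']),np.median(q,0).round(0),q.max(0).round(0))
E
```

```text
jar 0.96 [342. 213. 374. 241.] [ 460. -231.   89.] [ 492. -205.   95.]
wash 0.6 [217. 215. 244. 240.] [465. 108. 123.] [ 520.  141. 1148.]
flask 0.63 [197. 146. 223. 174.] [649. 168.  42.] [ 693.  214. 1148.]
beaker 0.69 [366. 145. 392. 169.] [ 657. -322.   46.] [ 700.   58. 1148.]
timer 0.64 [371. 234. 400. 255.] [ 405. -337.   18.] [ 441. -299.   25.]
timer 0.33 [326. 178. 340. 189.] [ 574. -168.  132.] [ 587. -154.  138.]
rack 0.95 [ 74. 194. 156. 232.] [509. 426.  60.] [ 565.  581. 1148.]
rack 0.48 [366. 142. 393. 172.] [ 655. -322.   46.] [ 687.   58. 1148.]
drawer 0.6 [252. 198. 327. 224.] [496. -52.  19.] [ 544.   58. 1148.]
```

View pics/top0z.png

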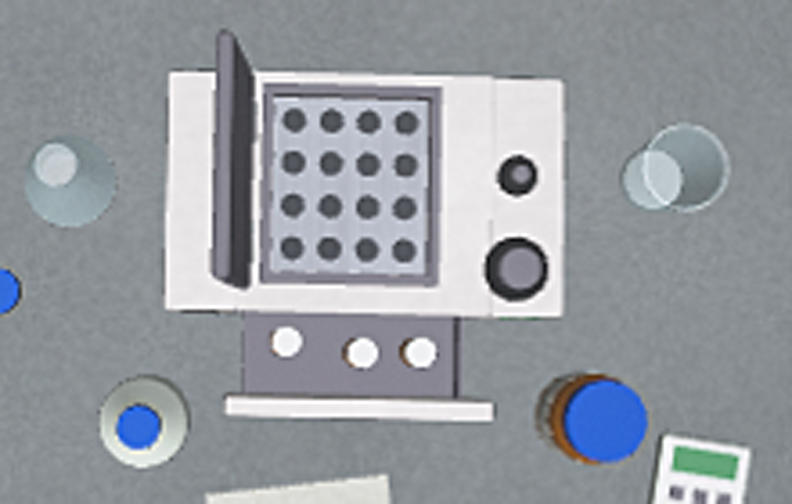

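The views show the drawer panel at about (286,223) in the top picture, the cover leaning slightly past upright on its hinge at about (256,160), and the start key at about (333,184). The fits put the warmer at (632.6, -57.1) with a yaw of about -0.032, the drawer about 65 mm out, and the cover at about 1.69 rad. I'll shut the fingers and move toward the drawer front.

Emit:
carry_out --motion "36 -26 0 0 0 0.035; 71 -54 0 0 0 0.07; 105 -82 0 0 0 0.105; 138 -111 0 0 0 0.14; 168 -142 0 0 0 0.175; 198 -173 0 0 0 0.21; 226 -206 0 0 0 0.245; 253 -238 0 0 0 0.28; 279 -273 0 0 0 0.315; 303 -308 0 0 0 0.35; 326 -345 0 0 0 0.385; 348 -381 0 0 0 0.422" --hand -1 --force 40

```text
clock: 2.5
tcp_pos: [433.8, -138.0, 209.0]
eef_rot: [[0.999, -0.034, 0.001], [-0.034, -0.999, -0.0], [0.001, 0.0, -1.0]]
contact_force: [0.0, 0.0, -0.2]
finger_gap: -0.1
```

Emit:
carry_out --motion "0 -40 0 0 0 0; 0 -80 0 0 0 0; 0 -87 30 0 0 0; 0 -87 70 0 0 0; 0 -87 105 0 0 0; 0 -87 130 0 0 0; 0 -87 144 0 0 0; 0 -87 144 0 0 0; 0 -87 144 0 0 0"

```text
clock: 3.4
tcp_pos: [436.8, -52.8, 65.1]
eef_rot: [[0.999, -0.032, 0.0], [-0.032, -0.999, -0.0], [0.0, 0.0, -1.0]]
contact_force: [0.1, -1.1, -0.3]
finger_gap: -0.1
```

```bash
python3 - <<'E'
from h import *
o=bot.observe(); print(o['clock'],o['tcp_pos'],o['qpos'],o['contact_force'])
for n in ['side','top']:
    im,d=bot.snapshot(n); np.save(f'{n}1.npy',d); cv2.imwrite(f'pics/{n}1.png',im[...,::-1])
im=cv2.imread('pics/top1.png'); cv2.imwrite('pics/top1z.png',cv2.resize(im[110:270,190:410],None,fx=3.6,fy=3.6))
E
```

```text
3.4 [436.76207518 -52.84098718  65.11300955] [-3.51822524e-01 -6.56309579e-02  2.24726238e+00  3.58328004e-05
  9.59547235e-01  1.25119515e+00] [ 0.08047485 -1.06056375 -0.31122342]
```

View pics/side1.png

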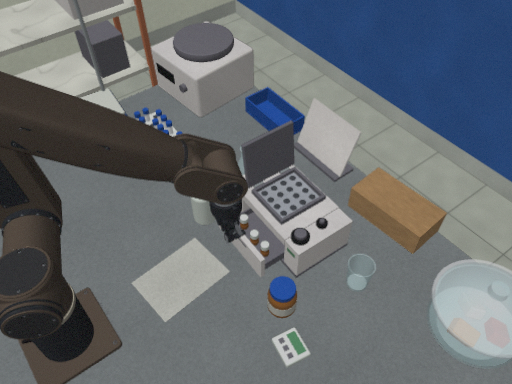

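View pics/top1z.png

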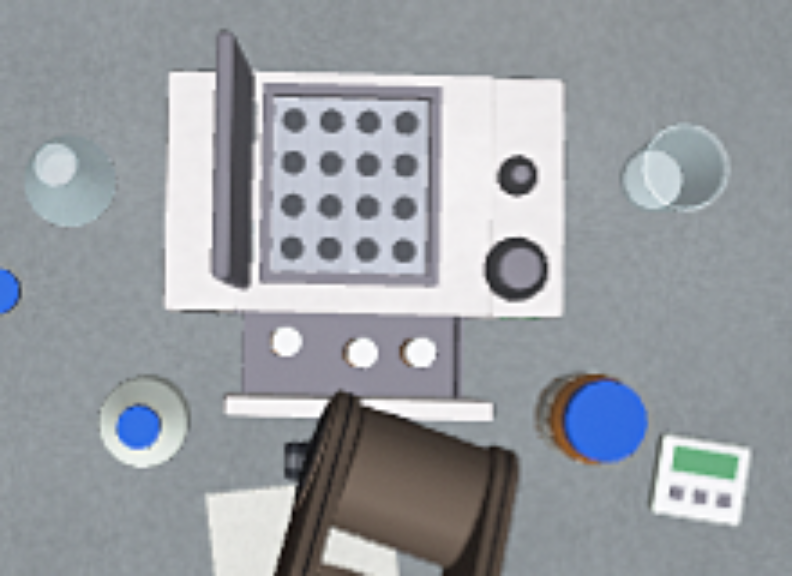

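The shut fingertips are down in front of the drawer panel: side picture at about (233,238), panel clear of the wash bottle and jar. Now I'll push slowly.

Emit:
carry_out --motion "2 0 0 0 0 0; 5 0 0 0 0 0; 8 0 0 0 0 0; 10 0 0 0 0 0; 12 0 0 0 0 0; 14 0 0 0 0 0; 16 0 0 0 0 0; 18 0 0 0 0 0; 20 0 0 0 0 0; 22 0 0 0 0 0; 24 0 0 0 0 0; 26 0 0 0 0 0"

```text
clock: 4.7
tcp_pos: [462.4, -53.5, 64.5]
eef_rot: [[0.999, -0.032, -0.0], [-0.032, -0.999, 0.0], [-0.0, -0.0, -1.0]]
contact_force: [-2.1, 0.0, -0.1]
finger_gap: 0.2
```

Emit:
carry_out --motion "2 0 0 0 0 0; 4 0 0 0 0 0; 6 0 0 0 0 0; 8 0 0 0 0 0; 10 0 0 0 0 0; 12 0 0 0 0 0; 14 0 0 0 0 0; 16 0 0 0 0 0; 18 0 0 0 0 0; 20 0 0 0 0 0; 22 0 0 0 0 0; 24 0 0 0 0 0"

```text
clock: 5.9
tcp_pos: [486.5, -54.3, 64.5]
eef_rot: [[0.999, -0.032, -0.0], [-0.032, -0.999, 0.0], [-0.0, -0.0, -1.0]]
contact_force: [-2.4, 0.4, -1.0]
finger_gap: 0.2
```

```bash
python3 - <<'E'
from h import *
for n in ['side','top']:
    im,d=bot.snapshot(n); np.save(f'{n}2.npy',d); cv2.imwrite(f'pics/{n}2.png',im[...,::-1])
a=cv2.imread('pics/side2.png')[110:300,160:370]; b=cv2.imread('pics/top2.png')[110:300,190:400]
cv2.imwrite('pics/b2.png',cv2.resize(np.hstack([a,b]),None,fx=1.9,fy=1.9,interpolation=cv2.INTER_CUBIC)); 
E
```

```text
(no output)
```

View pics/b2.png

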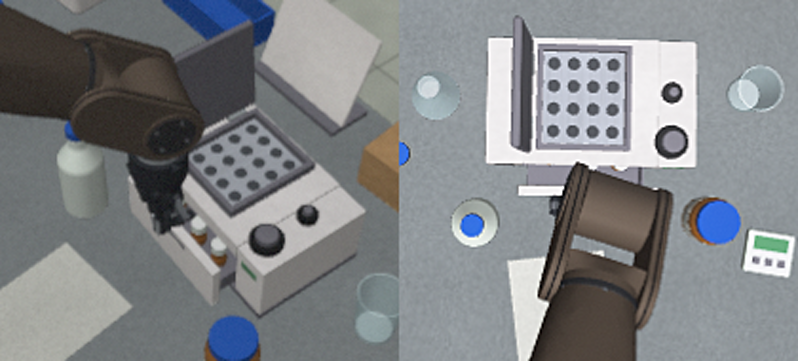

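The drawer is closing and the visible vials are standing: caps at about (200,228) and (220,245) in the crop. I'll keep the same speed and slow down at the end.

Emit:
carry_out --motion "2 0 0 0 0 0; 4 0 0 0 0 0; 6 0 0 0 0 0; 8 0 0 0 0 0; 10 0 0 0 0 0; 12 0 0 0 0 0; 14 0 0 0 0 0; 16 0 0 0 0 0; 18 0 0 0 0 0; 20 0 0 0 0 0; 21 0 0 0 0 0; 22 0 0 0 0 0"

```text
clock: 7.2
tcp_pos: [508.6, -55.1, 64.7]
eef_rot: [[0.999, -0.032, 0.0], [-0.032, -0.999, -0.0], [0.0, 0.0, -1.0]]
contact_force: [-0.9, -0.2, -0.3]
finger_gap: -0.1
```

Emit:
carry_out --motion "1 0 0 0 0 0; 2 0 0 0 0 0; 3 0 0 0 0 0; 4 0 0 0 0 0; 5 0 0 0 0 0; 6 0 0 0 0 0; 7 0 0 0 0 0"

```text
clock: 7.9
tcp_pos: [515.5, -55.3, 64.7]
eef_rot: [[0.999, -0.032, 0.0], [-0.032, -0.999, -0.0], [0.0, 0.0, -1.0]]
contact_force: [-1.5, -0.6, 1.5]
finger_gap: -0.0
```

Emit:
carry_out --motion "1 0 0 0 0 0; 2 0 0 0 0 0; 3 0 0 0 0 0; 4 0 0 0 0 0; 5 0 0 0 0 0"

```text
clock: 8.4
tcp_pos: [517.0, -55.3, 64.5]
eef_rot: [[0.999, -0.031, -0.01], [-0.031, -1.0, 0.001], [-0.01, -0.0, -1.0]]
contact_force: [-13.5, -1.6, 11.4]
finger_gap: -0.0
```

Resistance came up to 13 N at the predicted home position (TCP at -116 mm in the warmer's x). I'll back off, rise and check.

Emit:
carry_out --motion "0 0 0 0 0 0; -6 0 0 0 0 0; -20 0 0 0 0 0; -40 0 0 0 0 0; -60 0 0 0 0 0; -65 0 -40 0 0 0; -65 0 -80 0 0 0; -65 0 -120 0 0 0; -65 0 -160 0 0 0; -65 0 -195 0 0 0; -65 0 -215 0 0 0; -65 0 -215 0 0 0"

```text
clock: 9.6
tcp_pos: [457.8, -53.9, 283.9]
eef_rot: [[0.999, -0.032, 0.01], [-0.032, -0.999, -0.003], [0.01, 0.002, -1.0]]
contact_force: [-1.4, -0.5, -0.0]
finger_gap: -0.0
```

```bash
python3 - <<'E'
from h import *
for n in ['side','top']:
    im,d=bot.snapshot(n); np.save(f'{n}3.npy',d); cv2.imwrite(f'pics/{n}3.png',im[...,::-1])
a=cv2.imread('pics/side3.png')[110:300,160:370]; b=cv2.imread('pics/top3.png')[110:300,190:400]
cv2.imwrite('pics/b3.png',cv2.resize(np.hstack([a,b]),None,fx=1.9,fy=1.9,interpolation=cv2.INTER_CUBIC)); 
for n in ['side','top']:
    d=np.load(f'{n}3.npy');P=cloud(n,d)
    Z=P[...,2]
    W=(P[...,:2]-[632.6,-57.1]); th=-0.032
    wx=W[...,0]*np.cos(th)+W[...,1]*np.sin(th); wy=-W[...,0]*np.sin(th)+W[...,1]*np.cos(th)
    m=(abs(wy)<95)&(Z>30)&(Z<96)&(wx<-80)&(wx>-190)
    print(n,m.sum(), np.percentile(wx[m],[2,10,50,90,98]) if m.sum() else '')
    s=(np.hypot(wx+58,wy+112)<10)&(Z<170)
    print('start',s.sum(),np.percentile(Z[s],[10,50,90]))
E
```

```text
side 924 [-108.36667964 -107.56078397 -105.95781071  -93.64444766  -90.95664767]
start 41 [129.8454711  132.72076502 134.68060377]
top 376 [-105.33568158 -103.96943205  -98.02822081  -91.93052143  -90.30197719]
start 43 [131.0406553  132.38667423 135.13351066]
```

View pics/b3.png

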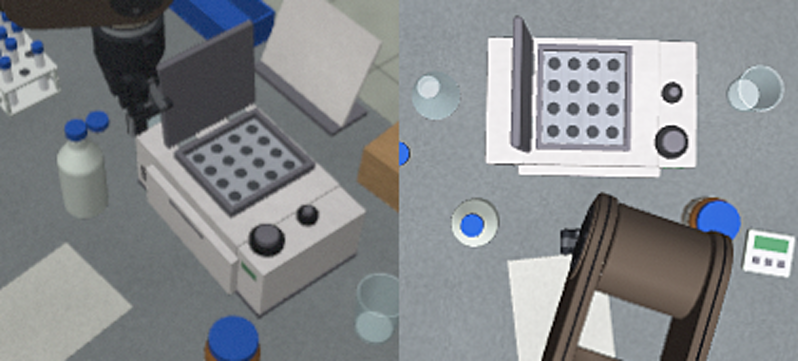

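The drawer is home: the panel lies flat against the front, with its outer face measured at -105 mm (crop right, row ~170). Next I'll move round to the outer (+y) side of the cover.

Emit:
carry_out --motion "0 -40 0 0 0 0; 0 -80 0 0 0 0; 5 -120 0 0 0 0; 30 -145 0 0 0 0; 65 -152 0 0 0 0; 105 -152 0 0 0 0; 145 -152 0 0 0 0; 175 -152 0 0 0 0; 180 -152 20 0 0 0; 180 -152 45 0 0 0; 180 -152 45 0 0 0; 180 -152 45 0 0 0"

```text
clock: 10.9
tcp_pos: [639.1, 92.9, 232.0]
eef_rot: [[0.999, -0.032, -0.005], [-0.032, -0.999, 0.0], [-0.005, -0.0, -1.0]]
contact_force: [1.2, -0.1, 0.7]
finger_gap: -0.3
```

```bash
python3 - <<'E'
from h import *
o=bot.observe();p=o['tcp_pos'];th=-0.032;W=p[:2]-[632.6,-57.1]
print(p,W[0]*np.cos(th)+W[1]*np.sin(th),-W[0]*np.sin(th)+W[1]*np.cos(th),o['contact_force'])
for n in ['side','top']:
    im,d=bot.snapshot(n); np.save(f'{n}4.npy',d); cv2.imwrite(f'pics/{n}4.png',im[...,::-1])
a=cv2.imread('pics/side4.png')[60:300,140:370]; b=cv2.imread('pics/top4.png')[60:300,170:400]
cv2.imwrite('pics/b4.png',cv2.resize(np.hstack([a,b]),None,fx=1.7,fy=1.7,interpolation=cv2.INTER_CUBIC)); 
E
```

```text
[639.08197808  92.85489369 232.0246408 ] 1.6809219001431641 150.08551123571982 [ 1.20451901 -0.11861798  0.72940558]
```

View pics/b4.png

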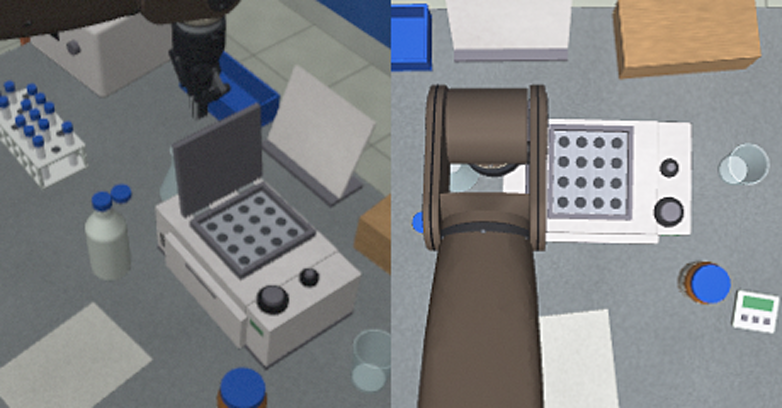

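The fingertips are behind the cover's outer face (left crop, tips at about (200,112), cover top edge at about (220,120)). I'll push it toward -y.

Emit:
carry_out --motion "0 10 0 0 0 0; 0 18 0 0 0 0; 0 24 0 0 0 0; 0 30 0 0 0 0; 0 36 0 0 0 0; 0 42 0 0 0 0; 0 48 0 0 0 0; 0 54 0 0 0 0; 0 60 0 0 0 0; 0 66 0 0 0 0; 0 72 0 0 0 0; 0 78 0 0 0 0"

```text
clock: 12.2
tcp_pos: [637.3, 14.4, 233.9]
eef_rot: [[0.999, -0.032, -0.002], [-0.032, -0.999, 0.0], [-0.002, -0.0, -1.0]]
contact_force: [1.1, 1.8, -1.3]
finger_gap: -0.0
```

```bash
cat > c.py <<'E'
import sys
from h import *
k=sys.argv[1]
o=bot.observe();p=o['tcp_pos'];th=-0.032;W=p[:2]-[632.6,-57.1]
print(o['clock'],p.round(1),'wx,wy',(W[0]*np.cos(th)+W[1]*np.sin(th)).round(1),(-W[0]*np.sin(th)+W[1]*np.cos(th)).round(1),o['contact_force'].round(1))
for n in ['side','top']:
    im,d=bot.snapshot(n); np.save(f'{n}{k}.npy',d); cv2.imwrite(f'pics/{n}{k}.png',im[...,::-1])
    P=cloud(n,d);Z=P[...,2];W=(P[...,:2]-[632.6,-57.1])
    wx=W[...,0]*np.cos(th)+W[...,1]*np.sin(th); wy=-W[...,0]*np.sin(th)+W[...,1]*np.cos(th)
    m=(wx>45)&(wx<80)&(wy<125)&(wy>-62)&(Z>129)&(Z<290)
    for z0 in range(140,290,20):
        s=m&(abs(Z-z0)<10)
        if s.sum()>3: print(n,z0,s.sum(),np.percentile(wy[s],[5,50,95]).round(0))
a=cv2.imread(f'pics/side{k}.png')[60:300,140:370]; b=cv2.imread(f'pics/top{k}.png')[60:300,170:400]
cv2.imwrite(f'pics/b{k}.png',cv2.resize(np.hstack([a,b]),None,fx=1.7,fy=1.7,interpolation=cv2.INTER_CUBIC)); 
E
python3 c.py 5
```

```text
12.2 [637.3  14.4 233.9] wx,wy 2.4 71.6 [ 1.1  1.8 -1.3]
side 140 34 [58. 79. 81.]
side 160 30 [71. 73. 76.]
side 180 29 [66. 68. 71.]
side 200 38 [60. 63. 65.]
side 220 35 [55. 58. 60.]
side 240 40 [50. 53. 55.]
side 260 70 [46. 49. 55.]
```

View pics/b5.png

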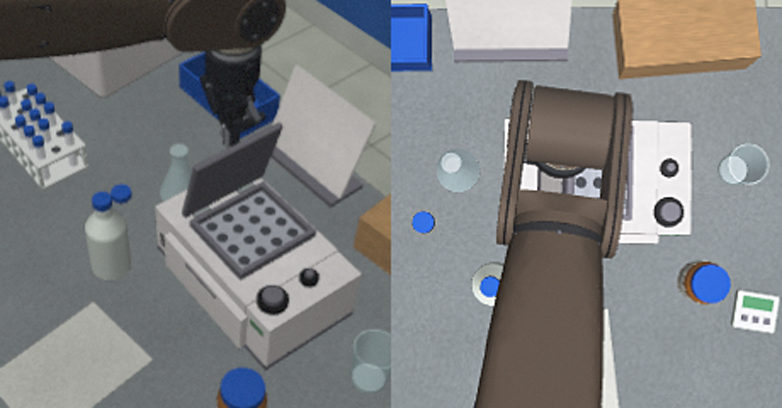

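The cover is now at about 1.32 rad and follows the fingertip (left crop, edge at about (240,150)). I'll continue along the arc.

Emit:
carry_out --motion "0 7 1 0 0 0; 0 14 3 0 0 0; 0 21 5.5 0 0 0; 0 28 8.5 0 0 0; 0 34.5 11.5 0 0 0; 0 40.5 15 0 0 0; 0 46.5 19.5 0 0 0; 0 52.5 24 0 0 0; 0 58 29 0 0 0; 0 63 34 0 0 0; 0 68 40 0 0 0; 0 72 46 0 0 0"

```text
clock: 13.5
tcp_pos: [635.3, -57.6, 188.0]
eef_rot: [[0.999, -0.032, -0.0], [-0.032, -0.999, -0.0], [-0.0, 0.0, -1.0]]
contact_force: [0.0, -0.5, 2.3]
finger_gap: 0.0
```

```bash
python3 c.py 6
```

```text
13.5 [635.3 -57.6 188. ] wx,wy 2.7 -0.5 [ 0.  -0.5  2.3]
side 140 4 [75. 83. 88.]
side 200 19 [-6. -1.  3.]
side 220 79 [-30. -25.  -8.]
top 140 89 [73. 80. 88.]
top 160 147 [45. 58. 70.]
top 180 50 [35. 41. 46.]
```

View pics/b6.png

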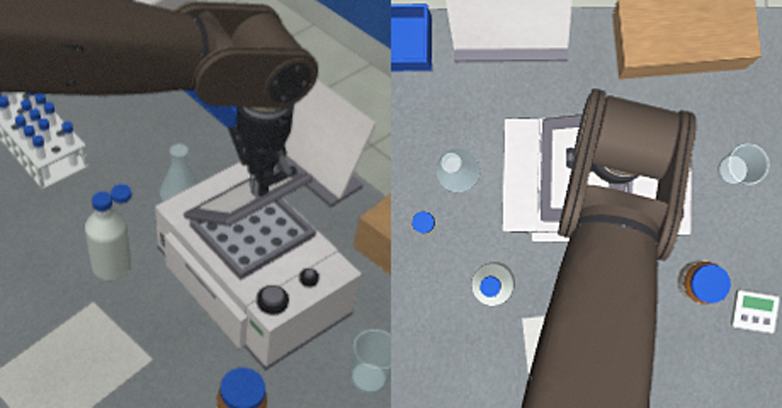

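The cover is at about 0.5 rad with the fingertip on its outer face (left crop about (260,190)). I'll carry on down.

Emit:
carry_out --motion "0 3 4 0 0 0; 0 6 9 0 0 0; 0 8.5 14 0 0 0; 0 11 19 0 0 0; 0 13 24 0 0 0; 0 14.5 29 0 0 0; 0 16 34 0 0 0; 0 17 39 0 0 0; 0 18 43 0 0 0; 0 18.5 46 0 0 0; 0 19 48 0 0 0; 0 19 49 0 0 0"

```text
clock: 14.8
tcp_pos: [634.7, -76.1, 139.3]
eef_rot: [[0.999, -0.032, -0.0], [-0.032, -0.999, 0.0], [-0.0, -0.0, -1.0]]
contact_force: [-1.4, -1.5, 1.0]
finger_gap: -0.1
```

Emit:
carry_out --motion "0 0 1 0 0 0; 0 0 2 0 0 0; 0 0 2.5 0 0 0; 0 0 3 0 0 0"

```text
clock: 15.2
tcp_pos: [634.9, -76.1, 136.7]
eef_rot: [[0.999, -0.032, 0.0], [-0.032, -0.999, -0.0], [0.0, 0.0, -1.0]]
contact_force: [0.6, -0.2, 0.8]
finger_gap: 0.2
```

Emit:
carry_out --motion "0 0 0.5 0 0 0; 0 0 1 0 0 0; 0 0 1.5 0 0 0; 0 0 2 0 0 0"

```text
clock: 15.6
tcp_pos: [634.8, -76.1, 134.6]
eef_rot: [[0.999, -0.032, 0.0], [-0.032, -0.999, -0.0], [0.0, 0.0, -1.0]]
contact_force: [-0.2, -0.1, 1.0]
finger_gap: -0.1
```

```bash
python3 c.py 7
```

```text
15.6 [634.8 -76.1 134.6] wx,wy 2.8 -18.9 [-0.2 -0.1  1. ]
side 160 157 [-59. -42.  -1.]
top 140 340 [20. 52. 82.]
top 160 33 [12. 18. 29.]
```

View pics/b7.png

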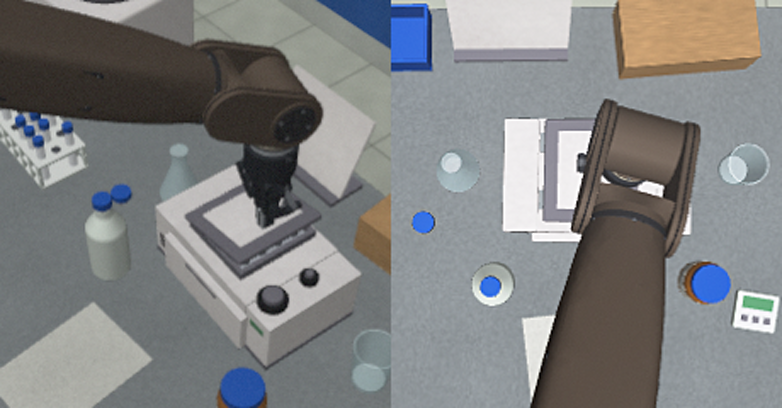

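```bash
python3 - <<'E'
from h import *
th=-0.032
im=cv2.imread('pics/side7.png'); cv2.imwrite('pics/s7z.png',cv2.resize(im[150:230,240:340],None,fx=7,fy=7,interpolation=cv2.INTER_CUBIC))
for n in ['side','top']:
    d=np.load(f'{n}7.npy');P=cloud(n,d);Z=P[...,2];W=(P[...,:2]-[632.6,-57.1])
    wx=W[...,0]*np.cos(th)+W[...,1]*np.sin(th); wy=-W[...,0]*np.sin(th)+W[...,1]*np.cos(th)
    for x0 in (-65,-50,-35,40,60):
        for y0 in range(-60,91,15):
            m=(abs(wx-x0)<8)&(abs(wy-y0)<5)&(Z<200)
            if m.sum()>3: print(n,x0,y0,m.sum(),np.percentile(Z[m],[10,50,90]).round(0))
E
```

```text
side -65 -60 53 [109. 124. 163.]
side -65 -45 43 [114. 126. 162.]
side -65 -30 36 [111. 127. 159.]
side -65 -15 34 [111. 127. 156.]
side -65 0 32 [111. 141. 155.]
side -65 15 29 [115. 148. 152.]
side -65 30 31 [110. 126. 149.]
side -65 45 27 [111. 142. 145.]
side -65 60 17 [114. 141. 144.]
side -65 75 21 [110. 138. 140.]
side -65 90 5 [110. 111. 113.]
side -50 -60 54 [109. 119. 162.]
side -50 -45 28 [121. 161. 163.]
side -50 -30 21 [156. 158. 159.]
side -50 -15 20 [153. 155. 157.]
side -50 0 17 [151. 153. 156.]
side -50 15 12 [149. 151. 153.]
side -50 30 15 [146. 148. 149.]
side -50 45 16 [143. 145. 148.]
side -50 60 15 [140. 142. 145.]
side -50 75 13 [137. 139. 141.]
side -35 -60 46 [110. 118. 160.]
side -35 -45 21 [117. 160. 161.]
side -35 -30 19 [157. 159. 160.]
side -35 -15 18 [154. 156. 158.]
side -35 0 12 [152. 154. 156.]
side -35 15 17 [148. 149. 152.]
side -35 30 14 [146. 147. 149.]
side -35 45 15 [143. 145. 148.]
side -35 60 14 [140. 142. 144.]
side -35 75 13 [136. 139. 140.]
side 40 -60 51 [109. 120. 162.]
side 40 -45 22 [122. 161. 163.]
side 40 -30 17 [138. 158. 160.]
side 60 -60 46 [109. 118. 160.]
side 60 -45 19 [123. 160. 163.]
side 60 -30 14 [155. 157. 160.]
top -65 45 24 [143. 145. 146.]
top -65 60 24 [139. 141. 143.]
top -65 75 21 [137. 139. 143.]
top -65 90 21 [108. 111. 133.]
top -50 45 24 [143. 145. 148.]
top -50 60 21 [140. 142. 145.]
top -50 75 24 [137. 140. 143.]
top -50 90 24 [111. 122. 125.]
top -35 30 8 [147. 148. 149.]
top -35 45 23 [143. 146. 148.]
top -35 60 19 [140. 143. 145.]
top -35 75 24 [137. 139. 142.]
top -35 90 24 [111. 122. 127.]
top 40 30 27 [146. 148. 150.]
top 40 45 24 [143. 145. 147.]
top 40 60 25 [141. 143. 145.]
top 40 75 23 [138. 139. 141.]
top 40 90 22 [109. 121. 126.]
top 60 15 12 [149. 150. 151.]
top 60 30 24 [146. 148. 150.]
top 60 45 24 [143. 146. 148.]
top 60 60 24 [141. 143. 145.]
top 60 75 18 [138. 140. 142.]
top 60 90 18 [110. 123. 129.]
```

View pics/s7z.png

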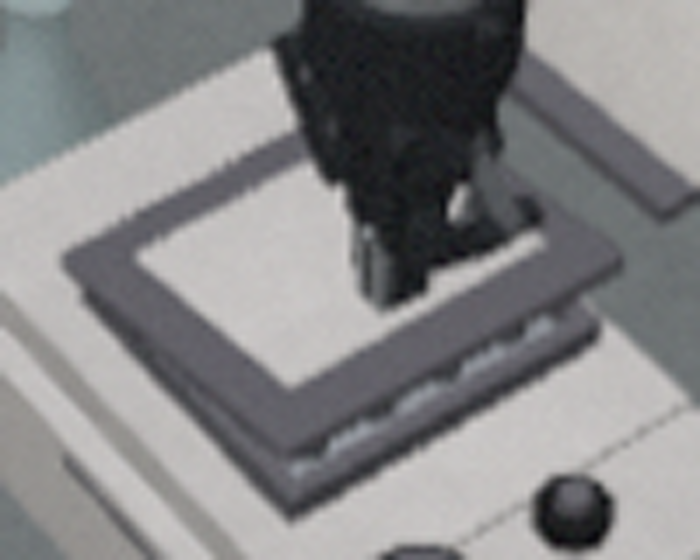

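```bash
python3 - <<'E'
from h import *
o=bot.observe(); p=o['tcp_pos'];R=o['eef_rot']; print(p,o['contact_force'],o['finger_gap'],o['joint_torque'].round(2))
for dz in (0,11,22,41,73):
    u=proj('side',p-R[:,2]*dz); print(dz,u.round(1),((u-[240,150])*7).round(0))
d=np.load('side7.npy');P=cloud('side',d)
for z in [(295,192),(293,190),(316,179),(310,185),(300,190),(303,178)]:
    print(z,P[z[1],z[0]].round(0))
E
```

```text
[634.77744959 -76.07140511 134.50819682] [ 0.962042   -0.00138866  0.74208868] 0.02589829668729044 [  0.18 -38.05 -27.11   0.06   0.05   0.  ]
0 [294.8 197.2] [384. 330.]
11 [295.1 194.5] [385. 311.]
22 [295.3 191.7] [387. 292.]
41 [295.7 186.8] [390. 258.]
73 [296.4 178.4] [395. 199.]
(295, 192) [624. -86. 172.]
(293, 190) [621. -81. 177.]
(316, 179) [ 643. -134.  250.]
(310, 185) [ 623. -136.  244.]
(300, 190) [637. -90. 174.]
(303, 178) [642. -91. 217.]
```

```bash
python3 - <<'E'
from h import *
out=[]
for k,p in (('1',[436.8,-52.8,65.1]),('3',[457.8,-53.9,283.9]),('4',[639.1,92.9,232.0]),('5',[637.3,14.4,233.9])):
    im=cv2.imread(f'pics/side{k}.png'); u=proj('side',p)
    x,y=int(u[0]),int(u[1]); c=im[y-35:y+25,x-30:x+30]; c=cv2.resize(c,None,fx=6.5,fy=6.5,interpolation=cv2.INTER_CUBIC)
    q=((u-[x-30,y-35]+.5)*6.5).astype(int); cv2.circle(c,tuple(int(i) for i in q),4,(0,0,255),1); out.append(c)
cv2.imwrite('pics/tips.png',cv2.resize(np.vstack([np.hstack(out[:2]),np.hstack(out[2:])]),(600,600)))
E
```

```text
(no output)
```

View pics/tips.png

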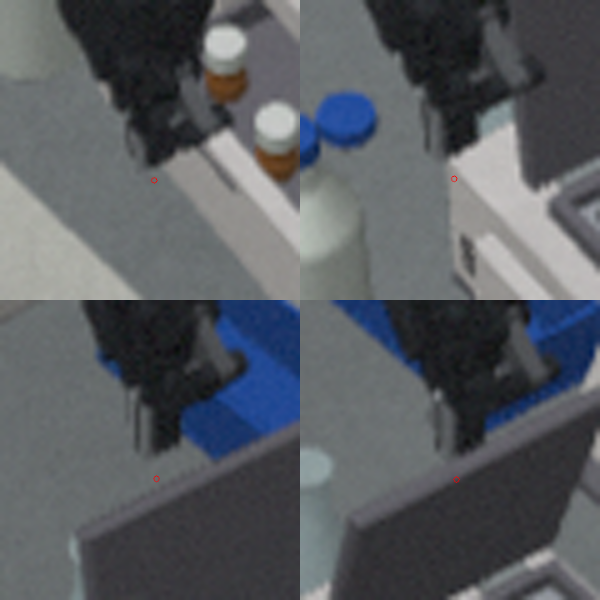

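The red marks show that the visible fingertips end about 20 mm above the reported TCP. The cover plane fit agrees: the cover is still open about 0.185 rad, with its surface at 156 mm under the tip. I'll keep going down, using that offset.

Emit:
carry_out --motion "0 0 2 0 0 0; 0 0.5 5 0 0 0; 0 0.5 8 0 0 0; 0 1 11 0 0 0; 0 1 13 0 0 0; 0 1 15 0 0 0; 0 1 16 0 0 0; 0 1 17 0 0 0"

```text
clock: 16.5
tcp_pos: [634.6, -77.1, 117.5]
eef_rot: [[0.999, -0.032, -0.0], [-0.032, -0.999, 0.0], [-0.0, -0.0, -1.0]]
contact_force: [-0.3, -0.8, 0.1]
finger_gap: -0.2
```

Emit:
carry_out --motion "0 0 1 0 0 0; 0 0 2 0 0 0; 0 0 3 0 0 0; 0 0 3 0 0 0"

```text
clock: 16.9
tcp_pos: [634.7, -77.0, 114.4]
eef_rot: [[0.999, -0.032, -0.0], [-0.032, -0.999, 0.0], [-0.0, -0.0, -1.0]]
contact_force: [-0.5, -0.1, -0.0]
finger_gap: -0.2
```

```bash
cat > s.py <<'E'
import sys
from h import *
k=sys.argv[1]; th=-0.032
im,d=bot.snapshot('side'); cv2.imwrite(f'pics/side{k}.png',im[...,::-1])
P=cloud('side',d);Z=P[...,2];W=(P[...,:2]-[632.6,-57.1])
wx=W[...,0]*np.cos(th)+W[...,1]*np.sin(th); wy=-W[...,0]*np.sin(th)+W[...,1]*np.cos(th)
for y0 in range(-45,90,15):
    m=(abs(wx+45)<12)&(abs(wy-y0)<5)&(Z<200)
    if m.sum()>3: print(y0,m.sum(),np.percentile(Z[m],[10,50,90]).round(1))
cv2.imwrite(f'pics/s{k}z.png',cv2.resize(cv2.cvtColor(im,cv2.COLOR_RGB2BGR)[140:250,230:350],None,fx=5,fy=5,interpolation=cv2.INTER_CUBIC))
print(bot.observe()['contact_force'],bot.observe()['tcp_pos'])
E
python3 s.py 8
```

```text
-45 31 [134.  137.4 139.8]
-30 26 [135.  137.  139.5]
-15 27 [136.  137.5 139.4]
0 30 [135.4 137.5 140.1]
15 26 [135.8 136.9 140.2]
30 23 [136.5 137.6 140.8]
45 20 [135.3 136.1 139.2]
60 21 [135.6 137.6 139.3]
75 20 [135.5 137.8 139. ]
[ 0.26403444 -0.37926423  0.48174464] [634.67675534 -76.94870766 114.41347229]
```

View pics/s8z.png

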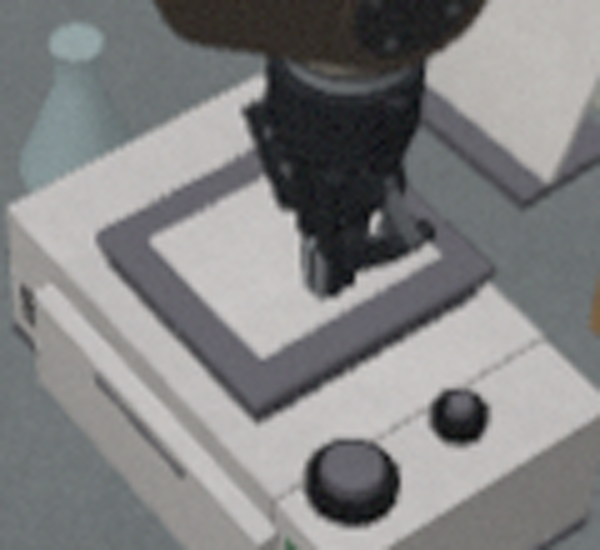

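The cover now lies flat (surface 137 mm everywhere). I'll press a little more, until there is a firm reaction, so that it is fully shut.

Emit:
carry_out --motion "0 0 0.5 0 0 0; 0 0 1 0 0 0; 0 0 1.5 0 0 0; 0 0 2 0 0 0; 0 0 2 0 0 0"

```text
clock: 17.45
tcp_pos: [634.7, -77.0, 114.3]
eef_rot: [[0.999, -0.032, -0.001], [-0.032, -0.999, 0.0], [-0.001, -0.0, -1.0]]
contact_force: [-4.6, 0.8, 7.4]
finger_gap: -0.1
```

Emit:
carry_out --motion "0 0 0.5 0 0 0; 0 0 1 0 0 0; 0 0 1.5 0 0 0; 0 0 1.5 0 0 0; 0 0 1.5 0 0 0"

```text
clock: 17.95
tcp_pos: [634.8, -77.0, 114.3]
eef_rot: [[0.999, -0.032, -0.001], [-0.032, -0.999, 0.0], [-0.001, 0.0, -1.0]]
contact_force: [-7.1, 1.5, 12.1]
finger_gap: -0.4
```

```bash
python3 - <<'E'
from h import *
th=-.032
def w(p):
    W=p[:2]-np.array([632.6,-57.1]); return (W[0]*np.cos(th)+W[1]*np.sin(th)).round(1),(-W[0]*np.sin(th)+W[1]*np.cos(th)).round(1)
def ray(n,u,v,z):
    a=unproj(n,u,v,500.);b=unproj(n,u,v,1500.);t=(z-a[2])/(b[2]-a[2]);return a+t*(b-a)
for n,k in (('top',3),('side',3)):
    d=np.load(f'{n}{k}.npy');im=cv2.imread(f'pics/{n}{k}.png')
    P=cloud(n,d);m=(np.hypot(P[...,0]-571,P[...,1]+168)<40)&(P[...,2]>120)&(P[...,2]<140)
    v,u=np.nonzero(m); print(n,len(u),P[m][:,:2].min(0),P[m][:,:2].max(0),np.median(P[m],0), w(P[m].mean(0)))
for n,u,v in (('top',334.1,184.0),('side',300.2,233.8)):
    p=ray(n,u,v,132.5);print(n,p.round(1),w(p))
for n in('side','top'):
    for q in bot.pinpoint('start_top',n)[:2]: p=ray(n,*q['point'],132.5);print(n,q,p.round(1),w(p))
print('tip',(( proj('side',[634.8,-77,137])-[230,140])*5).round(0))
E
```

```text
top 240 [ 550.41585856 -192.35060405] [ 596.08264947 -146.04377954] [ 573.67516527 -167.56009636  126.04920533] (np.float64(-56.1), np.float64(-112.6))
side 226 [ 548.46028353 -193.418027  ] [ 594.42523239 -146.66665476] [ 568.24043479 -173.49617928  126.81222097] (np.float64(-60.0), np.float64(-117.9))
top [ 573.9 -168.6  132.5] (np.float64(-55.1), np.float64(-113.3))
side [ 569.8 -173.1  132.5] (np.float64(-59.0), np.float64(-117.9))
side {'point': [301.6, 233.9], 'conf': 0.6} [ 572.3 -175.4  132.5] (np.float64(-56.4), np.float64(-120.2))
tip [326. 284.]
```

The reaction is 12 N with no further movement, so the cover is shut. This also gives the true tip as about 22.7 mm above the reported TCP. Next I'll lift and go over the start key at (572, -170).

Emit:
carry_out --motion "0 0 -4 0 0 0; 0 0 -20 0 0 0; 0 0 -45 0 0 0; -10 15 -60 0 0 0; -30 45 -60 0 0 0; -50 78 -60 0 0 0; -59.5 94.5 -60 0 0 0; -59.5 94.5 -50 0 0 0; -59.5 94.5 -35 0 0 0; -59.5 94.5 -22 0 0 0; -59.5 94.5 -16 0 0 0; -59.5 94.5 -16 0 0 0"

```text
clock: 19.25
tcp_pos: [571.4, -168.3, 124.7]
eef_rot: [[1.0, -0.031, -0.004], [-0.031, -1.0, 0.002], [-0.004, -0.002, -1.0]]
contact_force: [0.8, -0.1, 0.0]
finger_gap: 0.2
```

```bash
python3 s.py 9
```

```text
-45 20 [134.8 137.1 139.9]
-30 25 [135.7 137.5 139.4]
-15 29 [136.3 137.8 140.1]
0 27 [135.8 138.3 139.8]
15 27 [135.6 137.7 140.2]
30 26 [134.1 137.6 140.5]
45 26 [135.7 137.9 140.7]
60 23 [135.6 138.2 140.2]
75 24 [135.5 137.2 138.5]
[-0.25729922 -0.57237583  0.73904626] [ 572.06474927 -168.7321574   125.92515165]
```

View pics/s9z.png

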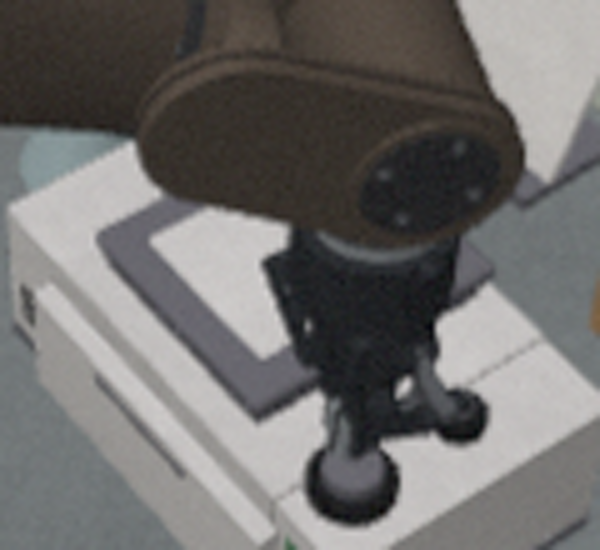

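```bash
python3 - <<'E'
from h import *
im,d=bot.snapshot('side'); P=cloud('side',d)
hsv=cv2.cvtColor(im,cv2.COLOR_RGB2HSV)
for (x,y) in [(355,440),(340,430),(352,470),(365,440),(400,425),(420,430),(430,380),(445,400),(465,400),(465,425),(380,380),(410,395),(400,440)]:
    u,v=230+x/5,140+y/5; print((x,y),im[int(v),int(u)],d[int(v),int(u)].round(0),P[int(v),int(u)].round(0))
print(bot.observe()['tcp_pos'])
E
```

```text
(355, 440) [37 36 40] 1130.0 [ 563. -181.  171.]
(340, 430) [ 98 102 104] 1133.0 [ 560. -172.  171.]
(352, 470) [104 103 110] 1167.0 [ 570. -173.  131.]
(365, 440) [30 30 32] 1130.0 [ 566. -184.  171.]
(400, 425) [37 35 41] 1076.0 [ 558. -212.  219.]
(420, 430) [96 95 97] 1059.0 [ 557. -226.  231.]
(430, 380) [86 88 92] 1054.0 [ 569. -217.  249.]
(445, 400) [85 88 91] 1051.0 [ 569. -227.  245.]
(465, 400) [36 37 41] 1059.0 [ 579. -229.  239.]
(465, 425) [27 30 30] 1193.0 [ 638. -183.  124.]
(380, 380) [29 31 31] 1073.0 [ 560. -195.  234.]
(410, 395) [72 74 77] 1071.0 [ 566. -208.  232.]
(400, 440) [195 192 192] 1202.0 [ 612. -164.  112.]
[ 572.50652824 -169.12723089  126.82879202]
```

The fingertips are right above the start key (crop (355,445) over (350,470)). The cover and drawer look shut, and the gripper's linkage is over 100 mm above the small key. Pressing down.

Emit:
carry_out --motion "0 0 5 0 0 0; 0 0 10 0 0 0; 0 0 14 0 0 0; 0 0 16 0 0 0; 0 0 18 0 0 0; 0 0 19 0 0 0; 0 0 20 0 0 0"

```text
clock: 20.05
tcp_pos: [572.2, -169.7, 107.4]
eef_rot: [[0.999, -0.032, -0.0], [-0.032, -0.999, 0.0], [-0.0, -0.0, -1.0]]
contact_force: [-0.7, -0.0, 2.4]
finger_gap: -0.1
```

Emit:
carry_out --motion "0 0 1 0 0 0; 0 0 2 0 0 0; 0 0 3 0 0 0; 0 0 3 0 0 0"

```text
clock: 20.45
tcp_pos: [572.2, -169.7, 104.3]
eef_rot: [[0.999, -0.032, -0.0], [-0.032, -0.999, -0.0], [-0.0, 0.0, -1.0]]
contact_force: [-2.4, 0.1, 4.0]
finger_gap: 0.2
```

Emit:
carry_out --motion "0 0 1 0 0 0; 0 0 2 0 0 0; 0 0 3 0 0 0; 0 0 3 0 0 0; 0 0 3 0 0 0"

```text
clock: 20.95
tcp_pos: [572.3, -169.7, 103.2]
eef_rot: [[0.999, -0.032, -0.001], [-0.032, -0.999, -0.0], [-0.001, 0.0, -1.0]]
contact_force: [-6.4, 1.7, 11.5]
finger_gap: 0.5
```

It bottomed out: tip at about 126 mm, down from 132.5 mm, with 11.5 N. Now I'll let go and retreat upward.

Emit:
carry_out --motion "0 0 0 0 0 0; 0 0 -5 0 0 0; 0 0 -20 0 0 0; 0 0 -50 0 0 0; 0 0 -90 0 0 0; 0 0 -130 0 0 0; -20 10 -150 0 0 0; -60 20 -160 0 0 0; -100 30 -160 0 0 0; -120 40 -160 0 0 0; -130 40 -160 0 0 0; -130 40 -160 0 0 0"

```text
clock: 22.15
tcp_pos: [440.7, -205.5, 261.5]
eef_rot: [[0.999, -0.034, 0.001], [-0.034, -0.999, -0.0], [0.001, 0.0, -1.0]]
contact_force: [-0.0, -0.0, 0.1]
finger_gap: 0.3
```

```bash
python3 - <<'E'
from h import *
th=-.032
for n in ['side','top']:
    im,d=bot.snapshot(n); np.save(f'{n}E.npy',d); cv2.imwrite(f'pics/{n}E.png',im[...,::-1])
    P=cloud(n,d);Z=P[...,2];W=(P[...,:2]-[632.6,-57.1])
    wx=W[...,0]*np.cos(th)+W[...,1]*np.sin(th); wy=-W[...,0]*np.sin(th)+W[...,1]*np.cos(th)
    for nm,c,r in (('start',(-57,-115),9),('small',(13,-115),4)):
        m=(np.hypot(wx-c[0],wy-c[1])<r)&(Z<170); print(n,nm,m.sum(),np.percentile(Z[m],[10,50,90]).round(1) if m.sum() else '')
    m=(abs(wy)<95)&(Z>30)&(Z<85)&(wx<-80)&(wx>-190); print(n,'panel',m.sum(),np.median(wx[m]).round(1) if m.sum() else '')
    for y0 in(-50,-20,10,40,70):
        m=(abs(wx)<70)&(abs(wy-y0)<5)&(Z<170)&(Z>120)
        if m.sum(): print(n,'cover',y0,np.median(Z[m]).round(1))
a=cv2.imread('pics/sideE.png')[60:320,140:400]; b=cv2.imread('pics/topE.png')[60:320,160:420]
cv2.imwrite('pics/bE.png',cv2.resize(np.hstack([a,b]),None,fx=1.5,fy=1.5,interpolation=cv2.INTER_CUBIC)); print(bot.observe()['contact_force'])
E
```

```text
side start 35 [129.6 131.9 134.7]
side small 9 [128.8 130.1 132.7]
side panel 479 -106.7
side cover -50 137.1
side cover -20 137.6
side cover 10 137.6
side cover 40 137.8
top start 35 [130.2 131.9 134.5]
top small 7 [130.  131.6 132.5]
top panel 17 -105.3
top cover -50 137.5
top cover -20 137.9
top cover 10 137.7
top cover 40 137.7
top cover 70 137.7
[ 0.73311472 -0.2046978  -0.55035461]
```

View pics/bE.png

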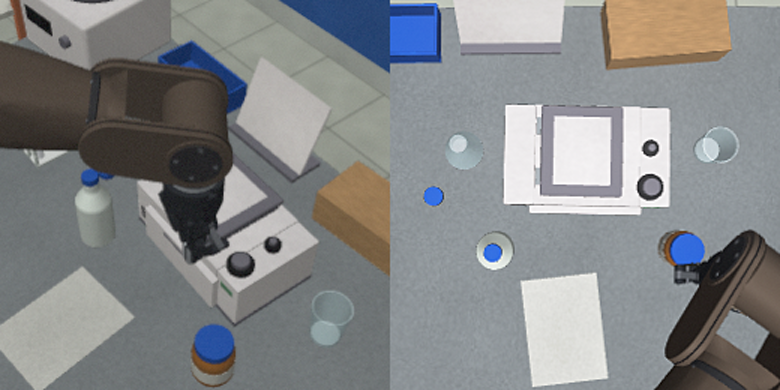

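The drawer is home (side panel at -106.7 mm), the cover is flat at 137.5 mm, both keys are up, and the bench items are where they were. The arm is clear.

```bash
python3 -c "
from bench import bot
print(bot.finish_job())"
```

```text
the job is handed in; nothing more can be done
None
```

I pushed the drawer home slowly, then pushed the cover down until it was shut. Last, I pressed the start key once and let it go. The job was handed in at about 22 s, with the arm clear and touching nothing.

**Last checks:**
- **Drawer:** its outer face measures -105 to -107 mm in the warmer's frame, against -105 mm when home. I could see vials standing part-way through the push, but none are visible with the drawer shut, so I could not check them at the end. I kept the push to about 20 mm/s, slower at the end.
- **Cover:** it lies flat at about 137.5 mm (137 mm expected when shut), and it held against a 12 N push.
- **Start key:** it bottomed out after about 6.6 mm at 11.5 N, above the 4 N it needs, then sprang back to about 132 mm. I took "fully down" from force and travel, as the fingers hid the key.
- **Small key and bench items:** the small key was not touched. The other items in view look unmoved; I did not re-measure them.

**Disagreement:** the visible fingertips ended about 22 mm above the reported tool position. Because of that, the cover was still about 0.19 rad open when I first expected it shut. I corrected for the offset using the pictures, depth and contact force before finishing the cover and pressing the key.

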